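# Open the wax pot's vent cap

## Task

Swing the red flip-top tab on the wax pot right back, well past upright, so that it stays open. Then unscrew the blue cap beneath it: turn it counter-clockwise until you feel it come up against its stop, without forcing it, and only then lift it straight out. Set the cap down upright in the brass pan, do not drop it, and leave the moulds and the other things on the bench where they are.

Things in the scene. Friction and masses are not known exactly. Their poses are not given: they have to be found in the camera images.
- pot: the fixed aluminium wax pot: a drum 170 mm in diameter and 70 mm high with a steel neck, 72 mm in outer diameter, whose rim is 95 mm above the table; two black hinge posts (inner faces 52 mm from the pot's axis, to 145 mm height). Origin on the pot's axis at its underside; its z is up, its x points from the axis towards the hinge.
- tab (a joint): opening angle of the red flip-top tab, rad: 0 closed (level over the cap), grows as the handle end rises and swings over towards the hinge side, 1.57 upright, stop at 2.2. A stiff hinge (about 0.2 N m): it stays where it is left. It may start slightly ajar.
- tab_handle (a point): middle of the tab's handle: a level round steel bar, 8 mm in diameter, parallel to the hinge axis and 114 mm from it, at the tab's free end. It closes a loop: 50 mm free along the bar between two red arms, 39 mm free between bar and red plate, so one finger goes down through the loop, the other outside. The bar can turn between the pads. 50 mm are free below it.
- tab_hinge (a point): middle of the tab's hinge axis, 56 mm from the pot's axis and 137 mm above the table; the axis is level, along the pot's y. The tab (4 mm plate) lies 4 mm above the cap's wing when closed.
- cap: the loose blue cap, about 90 g: a disc 58 mm in diameter with a wing grip on top (46 mm long along its x, 12 mm thick along its y, 28 mm tall), below it an 11 mm plug with two lugs. Origin at the centre of the plug's underside; disc 11 to 17 mm, wing 17 to 45 mm above it; z up. It has about 2 mm of sideways play in the neck. More than 50 N of contact force between cap and pot damages it.
- cap_grip (a point): on the cap's axis, 33 mm above its origin, in the middle of the wing grip. The turn from start to stop (counter-clockwise from above) differs every time, 0.5 to 1.55 rad, and cannot be seen: feel for it. Drag on the way under 0.2 N m; at the rigid stop the moment climbs at once. From the stop, or up to 0.1 rad back from it, the cap lifts straight out (10 mm clears the neck).
- seat (a point): on the pot's axis, where the cap's origin is when the cap is in place, 86 mm above the table. There two lugs hold the cap under a hidden ring, and a spring of about 5 N pushes it up against the ring. Some 0.15 rad before the stop the lugs reach slots: the spring then lifts the cap by up to 3 mm, or pushes up with up to 4 N on whoever holds it.
- pan: the fixed round brass pan, 160 mm in outer diameter, inner diameter 148 mm, 24 mm high; origin at the centre of its underside; its inner floor is 4 mm above the table.
- mould1: an upright aluminium candle mould filled with cream wax, 64 mm in diameter, 110 mm tall; origin at the centre of its underside; leave it alone
- mould2: an upright aluminium candle mould filled with cream wax, 64 mm in diameter, 110 mm tall; origin at the centre of its underside; leave it alone
- mould3: an upright aluminium candle mould filled with cream wax, 64 mm in diameter, 110 mm tall; origin at the centre of its underside; leave it alone
- mould4: an upright aluminium candle mould filled with cream wax, 64 mm in diameter, 90 mm tall; origin at the centre of its underside; leave it alone
- dye: amber dye jar with a black lid, 52 mm in diameter, 75 mm tall; origin at the centre of its underside; leave it alone
- spool: wooden spool, 48 mm in diameter, 35 mm tall; origin at the centre of its underside; leave it alone
- scraper: scraper, 200 mm long, lying flat on the bench; origin under its middle; leave it alone
Mind the look-alikes: they are no part of the job. Of the things like the pan, leave any that is turquoise; of the rest the larger one is meant. Several things have the shape of the cap; the one meant has the colours described above.

How it is judged:
On the way, in this order (a step that is already met when the one before it is completed fails the run):
1. the tab is swung back, past upright (over 1.75 rad), while the cap is still in place (value of joint tab above 1.75 rad and distance between cap and seat below 0.008 m), for 0.2 s.
2. the cap is unscrewed and lifted clear of the neck (z of cap in the frame of seat above 0.02 m), for 0.1 s.
At the end, for the whole second after the job is handed in: the cap stands upright (within 0.2 rad), released and at rest, on the floor of the brass pan (its centre within 60 mm of the pan's centre, its underside within 12 mm of the pan's underside), and the tab is still swung back (over 1.65 rad) (horizontal distance between cap and pan below 0.06 m and z of cap in the frame of pan between 0 and 0.012 m and angle between cap's own z axis and vertical below 0.2 rad and linear speed of cap below 0.02 m/s and value of joint tab above 1.65 rad and contact force between the fingers and cap below 0.1 N); the robot touches nothing.
It fails at once if the cap is forced: more than 50 N between cap and pot (turned hard against the stop, or pulled before it is free) (contact force between cap and pot above 50 N).
It fails at once if the cap is let go in the air (more than 25 mm above the pan's floor, away from the pot) (z of cap in the frame of pan above 0.03 m and distance between cap and seat above 0.05 m and contact force between the fingers and cap below 0.05 N).
It fails at once if a mould, the jar, the spool or the scraper is moved by more than 25 mm (distance of any of mould1, mould2, mould3, mould4, dye, spool, scraper from where it was at the start of the episode above 0.025 m).
It also fails if it takes over 72 s, if anything falls off the work surface, if the arm or the gripper's body presses on something with over 40 N, if the wrist force passes 120 N, or if a joint passes its speed limit or range.

## Robot

A 7-joint arm with a two-finger parallel gripper is mounted at the origin on the work surface. World frame = base frame: x ahead of the robot, y to its left, z up, the work surface at z = 0. Lengths are in m, angles in rad, forces in N, time in s.
With the tool pointing down it reaches from about 0.425 to 0.875 m from the base axis. Payload 4.7 kg.
Tool frame: the origin (TCP) lies at the very end of the fingers, on their centre line; the grasp point (between the pads) lies 19 mm behind it; z points along the fingers, y is the line along which they close (so a half turn about z gives the same grasp; the last joint's range is limited). The gripper opens to 85 mm and grips with 20 to 120 N. Pads are 22 mm wide; open, the fingers measure 114 mm over their backs; the gripper's body (76 mm by 85 mm) begins 54 mm behind the grasp point. The pads swing forward as they close: fully open they stand 13 mm farther back than shut.
Start: joints at [-1.179, 0.321, -0.07, 1.45, 0.023, 1.371, -0.057], TCP at [0.24, 0.604, 0.231] pointing down, gripper open.
Joint ranges: [-2.86, 2.86], [-0.3, 2.09], [-1.38, 1.24], [0.06, 2.45], [-1.56, 4.7], [0.09, 2.05], [-2.69, 2.69]. Speed limits (rad/s): [2.57, 2.57, 3.14, 3.14, 3.14, 3.14, 3.14].

## Interface

Orientations are given as a 3x3 rotation matrix whose columns are the frame's x, y, z axes.
In Python, from station import r gives the robot as it stands. The module is installed in compiled form; this text tells all that it offers.
- The arm moves only by the tool step_arm, never from a script. Its argument "rows" is a list of rows, each a list of 4 numbers: the shift along the tool's x, y, z in m, then the turn about the tool's z in degrees. A call has exactly 10 rows; each row shifts and turns the commanded pose from where the row before left it, along the tool's axes as they then stand; what a row does not reach is not made up. A row lasts 1/12 s, in which the tool goes at most 41.7 mm and 7.16 degrees, less where a joint would pass 70% of its speed; a pose out of reach is approached as far as the arm can. A call is refused whole if a number of a shift passes 0.0417 or a number of a turn 7.16, either way. A call with a gripper value outside its range is refused whole. "fingers" is the finger opening in m, from 0 to 0.0854, set as the call begins (left out, the last holds). The fingers move at their own pace and stop on an object; "newtons" is the grip in N (left out, the last holds). Time passes only in rows, so rows that do not move let the fingers close, or fill a call up. It gives the time, the measured TCP pose, the force, the opening and the grip force at its end, in the units of the state.
- r.state(): the state, without advancing time (a new reading comes with each control period).
- r.get_image(name): name is "scene" or "top" or "wrist"; returns a dict with "img" (480x640x3 uint8, red, green, blue), "mtx" (3x3 intrinsics, pixels), "k1" (the pictures are not rectified: a ray, as slopes to the right and down, at radius r is drawn at 1 + k1 r^2 times it, then the intrinsics apply), "R" (3x3) and "t" (3): a world point X has camera coordinates R X + t; the wrist camera has in their place "T_tool_cam" (4x4, takes a point from camera to tool coordinates, whose origin is the TCP and whose axes are the flange's). Camera axes: x right, y down, z forward; pixel columns grow to the right and rows downward; lengths in m; the calibration is good to about 2 mm. A picture is of the moment at which its call begins: read the wrist's pose just before it. There is no depth.
- r.job_done(): hands the job in; it is judged then, once.
The state is a dict: "t": time; "joint_pos": joint angles; "qvel": joint speeds; "effort": joint torques, N m; "tcp_pos": TCP position; "ee_rot": TCP orientation; "force": force on the tool from outside, world axes, zero at the start; "wrist_torque": the same for the moment, N m; "width": finger opening in m; "finger_force": force on a finger pad.
Only numpy, scipy, OpenCV 4.12 (cv2) and the standard library are available. Lean on these libraries where they do the work, as an engineer would, in place of code of your own. Each camera call takes 0.05 s, during which the arm holds its last target. There are 200 camera calls.

## Working session

There is one attempt and no reset: what is moved stays moved. The work goes in short steps, Python scripts to look and compute and a tool call to move; the robot and the scene stay as the last step left them, time stands still between calls to the robot, and variables do not carry over. Pictures are saved under pics/ and viewed, at most 10 in all, crops included, and the job is handed in when it is done.

Besides the shell and the picture viewer there is one more tool, called after "Request:" as name([rows], argument=value, ...), one row to a line, values as JSON. step_arm: Moves the arm, as the interface text tells. Its arguments: {"type":"object","properties":{"rows":{"type":"array"},"fingers":{"type":"number"},"newtons":{"type":"number"}},"required":["rows"]}

```bash
mkdir -p pics; cat > h.py <<'E'
import numpy as np, cv2
from station import r
def grab(n,name):
    s=r.state(); d=r.get_image(n); cv2.imwrite(f'pics/{name}.png',d['img'][:,:,::-1]); 
    np.savez(f'pics/{name}.npz',p=s['tcp_pos'],Re=s['ee_rot'],**d); return d
def load(name): return dict(np.load(f'pics/{name}.npz'))
def cam(d):
    if 'T_tool_cam' in d:
        T=np.eye(4);T[:3,:3]=d['Re'];T[:3,3]=d['p'];W=T@d['T_tool_cam'];return W[:3,3],W[:3,:3]
    R=np.array(d['R']);return -R.T@np.array(d['t']),R.T
def ray(d,u,v):
    m=np.array(d['mtx']);k=float(d['k1'])
    xy=np.array([(u-m[0,2])/m[0,0],(v-m[1,2])/m[1,1]]);q=xy.copy()
    for _ in range(30): q=xy/(1+k*(q@q))
    o,R=cam(d);w=R@np.array([q[0],q[1],1]);return o,w/np.linalg.norm(w)
def onz(d,u,v,z):
    o,w=ray(d,u,v);return o+w*(z-o[2])/w[2]
def tri(*dl):
    A=np.zeros((3,3));b=np.zeros(3)
    for d,u,v in dl:
        o,w=ray(d,u,v);P=np.eye(3)-np.outer(w,w);A+=P;b+=P@o
    x=np.linalg.solve(A,b)
    return x,[round(1000*np.linalg.norm((np.eye(3)-np.outer(w,w))@(x-o)),1) for o,w in (ray(*e) for e in dl)]
def proj(d,X):
    o,R=cam(d);c=R.T@(np.array(X)-o);q=c[:2]/c[2];q=q*(1+float(d['k1'])*(q@q));m=np.array(d['mtx'])
    return m[0,0]*q[0]+m[0,2],m[1,1]*q[1]+m[1,2]
E
python3 - <<'E'
from h import *
np.set_printoptions(precision=3,suppress=True)
for n in('scene','top','wrist'):
    d=grab(n,n+'0'); print(n,cam(load(n+'0')))
print(r.state())
E
```

```text
scene (array([ 1.174, -0.758,  0.864]), array([[ 0.768,  0.395, -0.504],
       [ 0.64 , -0.467,  0.61 ],
       [ 0.005, -0.791, -0.612]]))
top (array([ 0.313, -0.004,  1.112]), array([[-0.071, -0.971,  0.227],
       [-0.997,  0.069, -0.017],
       [ 0.001, -0.228, -0.974]]))
wrist (array([0.169, 0.63 , 0.373]), array([[ 0.369,  0.889,  0.271],
       [ 0.929, -0.352, -0.11 ],
       [-0.002,  0.292, -0.956]]))
{'t': 0.15, 'joint_pos': array([-1.179,  0.322, -0.07 ,  1.451,  0.023,  1.371, -0.057]), 'qvel': array([-0.   , -0.002,  0.001, -0.006,  0.001,  0.002, -0.   ]), 'effort': array([  0.   , -49.409,  -0.383, -31.469,   0.013,   0.008,  -0.   ]), 'tcp_pos': array([0.24 , 0.604, 0.23 ]), 'ee_rot': array([[-0.929,  0.369, -0.   ],
       [ 0.369,  0.929, -0.001],
       [-0.   , -0.001, -1.   ]]), 'force': array([-0.417,  0.628,  1.356]), 'wrist_torque': array([-0.035, -0.023, -0.017]), 'finger_force': 0.0, 'width': 0.08517945951554984}
```

View pics/top0.png

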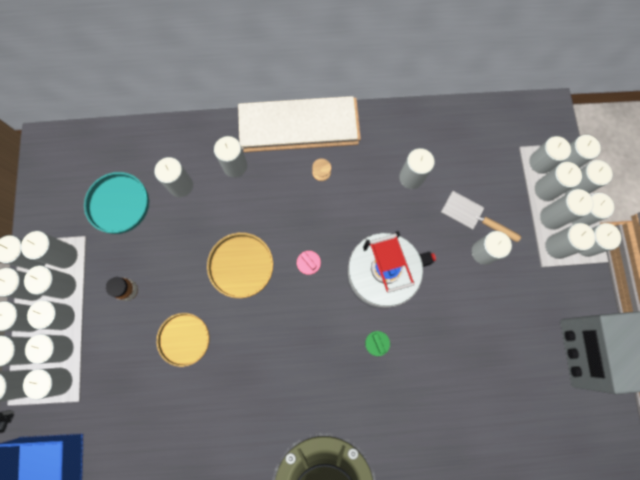

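View pics/scene0.png

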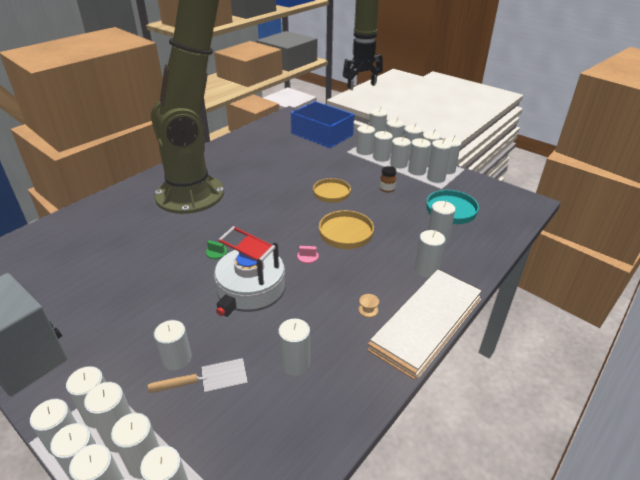

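The top view shows the pot at about (386,268), with its posts at (368,244) and (398,235) and the tab's handle at about (400,287). The larger brass pan is at (240,265). In the scene view the posts are at about (261,265) and (276,248), and the handle bar runs from about (219,235) to (240,228). I'll measure these from masks and crops.

```bash
python3 - <<'E'
from h import *
np.set_printoptions(precision=4,suppress=True)
t=load('top0');s=load('scene0')
def big(d,lo,hi,box):
    h=cv2.cvtColor(d['img'],cv2.COLOR_RGB2HSV);m=cv2.inRange(h,lo,hi);k=np.zeros_like(m);x0,y0,x1,y1=box;k[y0:y1,x0:x1]=m[y0:y1,x0:x1]
    c,_=cv2.findContours(k,0,2);return max(c,key=cv2.contourArea)
c=big(t,(12,80,80),(32,255,255),(200,220,280,310));e=cv2.fitEllipse(c);print('pan',e,onz(t,*e[0],.024))
c2=big(s,(12,80,80),(32,255,255),(310,205,380,250));e2=cv2.fitEllipse(c2);print(e2,onz(s,*e2[0],.024),tri((t,*e[0]),(s,*e2[0])))
for d,b in((t,(340,225,440,310)),(s,(205,215,300,310))):
    c=big(d,(0,0,120),(180,70,255),b);print('pot',cv2.minEnclosingCircle(c),cv2.contourArea(c))
c=cv2.convexHull(big(t,(0,0,120),(180,70,255),(340,225,440,310)));print(onz(t,*cv2.minEnclosingCircle(c)[0],.07))
a=cv2.resize(t['img'][225:310,340:445],None,fx=6,fy=6,interpolation=2)
b=cv2.resize(s['img'][220:310,205:305],None,fx=6,fy=6,interpolation=2)
h=560
o=np.zeros((h,790,3),np.uint8)
a=cv2.resize(t['img'][228:308,345:440],None,fx=4,fy=4,interpolation=2);b=cv2.resize(s['img'][222:322,208:298],None,fx=4,fy=4,interpolation=2)
o[:a.shape[0],:a.shape[1]]=a;o[:b.shape[0],400:400+b.shape[1]]=b;cv2.imwrite('pics/crop1.png',o[:400,:780,::-1])
E
```

```text
pan ((239.7322998046875, 265.01666259765625), (64.50811767578125, 66.52330780029297), 53.37940979003906) [0.5129 0.1638 0.024 ]
((345.6925354003906, 228.9805908203125), (38.154151916503906, 55.006507873535156), 92.8650131225586) [0.5228 0.1552 0.024 ] (array([0.515 , 0.1656, 0.0141]), [np.float64(0.4), np.float64(0.4)])
pot ((385.177978515625, 269.5693359375), 38.66141128540039) 3246.5
pot ((249.50636291503906, 272.2129211425781), 36.6126823425293) 1917.5
[ 0.4701 -0.1768  0.07  ]
```

View pics/crop1.png

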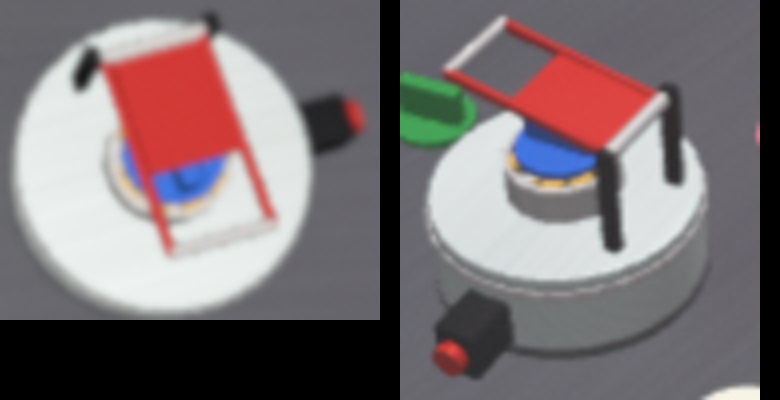

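The crop shows the handle bar in the top view from crop (172,251) to (275,220) and in the scene view from (505,22) to (449,70). The hinge bar runs from (103,56) to (205,32) in the top view and from (662,98) to (612,152) in the scene view.

```bash
python3 - <<'E'
from h import *
np.set_printoptions(precision=4,suppress=True)
t=load('top0');s=load('scene0')
T=lambda a,b:(t,345+a/4,228+b/4)
S=lambda a,b:(s,208+(a-400)/4,222+b/4)
P={}
for n,a,b in(('barL',(172,251),(505,22)),('barR',(275,220),(449,70)),('hL',(103,56),(662,98)),('hR',(205,32),(612,152))):
    P[n],e=tri(T(*a),S(*b));print(n,P[n],e)
bar=(P['barL']+P['barR'])/2;hi=(P['hL']+P['hR'])/2
d=hi-bar;print('bar',bar,'hinge',hi,'len',np.linalg.norm(d),'tab',np.arcsin(-d[2]/.114))
yaw=np.arctan2(d[1],d[0]);print('yaw',np.degrees(yaw))
v=P['hL']-P['hR'];w=P['barL']-P['barR'];print([np.degrees(np.arctan2(q[1],q[0]))-90 for q in(v,w)])
# T=cap/neck check: pot axis
print('axis',hi[:2]-.056*np.array([np.cos(yaw),np.sin(yaw)]))
E
```

```text
barL [ 0.4136 -0.1617  0.1573] [np.float64(2.4), np.float64(2.4)]
barR [ 0.4257 -0.2168  0.1594] [np.float64(2.5), np.float64(2.5)]
hL [ 0.5233 -0.1387  0.1407] [np.float64(1.9), np.float64(1.9)]
hR [ 0.5341 -0.194   0.1407] [np.float64(4.0), np.float64(4.0)]
bar [ 0.4196 -0.1893  0.1583] hinge [ 0.5287 -0.1663  0.1407] len 0.11286979158016529 tab 0.15525146700982323
yaw 11.87514682193753
[np.float64(11.045727018794466), np.float64(12.339798657502357)]
axis [ 0.4739 -0.1779]
```

Request:
step_arm([
  [0, 0, 0, 5.64],
  [0, 0, 0, 5.64],
  [0, 0, 0, 5.64],
  [0, 0, 0, 5.64],
  [0, 0, 0, 5.64],
  [0, 0, 0, 5.64],
  [0, 0, 0, 5.64],
  [0, 0, 0, 5.64],
  [0, 0, 0, 5.64],
  [0, 0, 0, 5.64],
])

```text
t: 0.98
tcp_pos: [0.2397, 0.6039, 0.2308]
ee_rot: [[-0.202, 0.979, -0.0], [0.979, 0.202, -0.001], [-0.001, -0.0, -1.0]]
force: [-0.8, 0.6, -1.0]
width: 0.0852
finger_force: 0.0
```

Request:
step_arm([
  [-0.03, 0.013, 0, 0],
  [-0.03, 0.013, 0, 0],
  [-0.03, 0.013, 0, 0],
  [-0.03, 0.013, 0, 0],
  [-0.03, 0.013, 0, 0],
  [-0.03, 0.013, 0, 0],
  [-0.03, 0.013, 0, 0],
  [-0.03, 0.013, 0, 0],
  [-0.03, 0.013, 0, 0],
  [-0.03, 0.013, 0, 0],
])

```text
t: 1.82
tcp_pos: [0.4297, 0.3361, 0.2312]
ee_rot: [[-0.207, 0.978, -0.0], [0.978, 0.207, 0.0], [0.0, -0.0, -1.0]]
force: [1.7, 0.2, 0.2]
width: 0.0852
finger_force: 0.0
```

Request:
step_arm([
  [-0.03, 0.013, 0, 0],
  [-0.03, 0.013, 0, 0],
  [-0.03, 0.013, 0, 0],
  [-0.03, 0.013, 0, 0],
  [-0.03, 0.013, 0, 0],
  [-0.024, -0.012, 0, 0],
  [-0.024, -0.012, 0, 0],
  [-0.024, -0.012, 0, 0],
  [-0.024, -0.012, 0, 0],
  [-0.024, -0.012, 0, 0],
], fingers=0.036)

```text
t: 2.65
tcp_pos: [0.4893, 0.0732, 0.231]
ee_rot: [[-0.207, 0.978, -0.0], [0.978, 0.207, -0.0], [0.0, -0.0, -1.0]]
force: [0.5, -1.0, 0.5]
width: 0.0356
finger_force: 0.0
```

Request:
step_arm([
  [-0.024, -0.012, 0, 0],
  [-0.024, -0.012, 0, 0],
  [-0.024, -0.012, 0, 0],
  [-0.024, -0.012, 0, 0],
  [-0.024, -0.012, 0, 0],
  [-0.024, -0.012, 0, 0],
  [-0.024, -0.012, 0, 0],
  [-0.024, -0.012, 0, 0],
  [-0.024, -0.012, 0, 0],
  [0, 0, 0, 0],
])

```text
t: 3.48
tcp_pos: [0.4271, -0.1649, 0.2315]
ee_rot: [[-0.199, 0.98, 0.0], [0.98, 0.199, -0.001], [-0.001, 0.0, -1.0]]
force: [0.3, 0.1, 0.2]
width: 0.0359
finger_force: 0.0
```

```bash
python3 - <<'E'
from h import *
d=grab('wrist','w1');d=load('w1');print(d['p'],d['Re'],r.state()['width'],r.state()['force'])
print([proj(d,p) for p in([.4136,-.1617,.1573],[.4257,-.2168,.1594])])
E
```

```text
[ 0.42709102 -0.16492917  0.2315051 ] [[-1.99086854e-01  9.79981814e-01  2.63998480e-04]
 [ 9.79981059e-01  1.99087028e-01 -1.21619206e-03]
 [-1.24440477e-03  1.65856598e-05 -9.99999226e-01]] 0.035920783558332184 [ 0.67231911  0.34815298 -0.12425148]
[(np.float64(300.8190053943983), np.float64(244.03205130326867)), (np.float64(303.64943447411775), np.float64(337.4008763392836))]
```

View pics/w1.png

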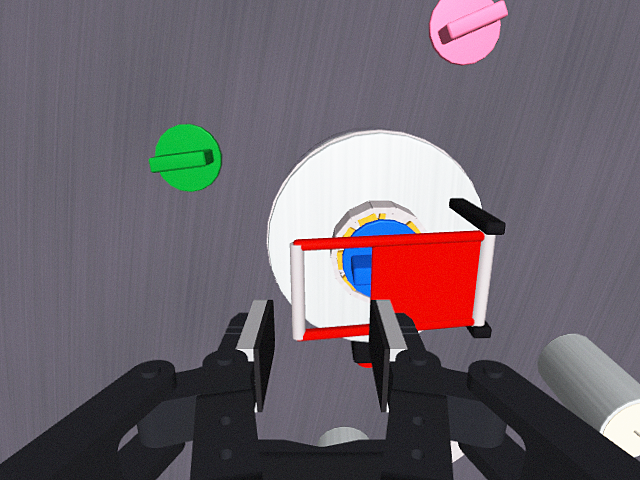

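The bar in the wrist view runs from (296,245) to (299,337), within 3 mm of the prediction. I'll go down over it and close the fingers.

Request:
step_arm([
  [-0.0115, -0.0075, 0, 0],
  [-0.011, -0.0075, 0, 0],
  [0, 0, 0.0115, 0],
  [0, 0, 0.0115, 0],
  [0, 0, 0.0115, 0],
  [0, 0, 0.0115, 0],
  [0, 0, 0.0115, 0],
  [0, 0, 0.0115, 0],
  [0, 0, 0.0115, 0],
  [0, 0, 0.0105, 0],
])

```text
t: 4.37
tcp_pos: [0.4186, -0.1825, 0.1382]
ee_rot: [[-0.209, 0.978, -0.002], [0.978, 0.209, 0.001], [0.001, -0.002, -1.0]]
force: [0.5, -0.1, -0.0]
width: 0.036
finger_force: 0.0
```

Request:
step_arm([
  [0, 0, 0, 0],
  [0, 0, 0, 0],
  [0, 0, 0, 0],
  [0, 0, 0, 0],
  [0, 0, 0, 0],
  [0, 0, 0, 0],
  [0, 0, 0, 0],
  [0, 0, 0, 0],
  [0, 0, 0, 0],
  [0, 0, 0, 0],
], fingers=0.0, newtons=30)

```text
t: 5.2
tcp_pos: [0.4171, -0.1838, 0.1398]
ee_rot: [[-0.207, 0.978, -0.004], [0.978, 0.207, 0.001], [0.002, -0.004, -1.0]]
force: [-4.8, 0.6, -1.7]
width: 0.0065
finger_force: 29.2
```

```bash
python3 - <<'E'
from h import *
s=r.state();print(s['t'],s['tcp_pos'],s['width'],s['finger_force'],s['force'],s['wrist_torque'])
E
```

```text
5.2 [ 0.41711585 -0.18384667  0.13976124] 0.006501568243750598 29.173368215560913 [-4.84963632  0.64212953 -1.67603047] [0.06244948 1.0961383  0.03698518]
```

```bash
python3 -c "
import numpy as np
th=.155+np.linspace(0,1.9,31)
y=-.114*np.cos(th);z=.114*np.sin(th)
print([[0,round(a,4),round(-b,4),0] for a,b in zip(np.diff(y),np.diff(z))])"
```

```text
[[0, np.float64(0.0013), np.float64(-0.0071), 0], [0, np.float64(0.0018), np.float64(-0.007), 0], [0, np.float64(0.0022), np.float64(-0.0069), 0], [0, np.float64(0.0027), np.float64(-0.0067), 0], [0, np.float64(0.0031), np.float64(-0.0065), 0], [0, np.float64(0.0035), np.float64(-0.0063), 0], [0, np.float64(0.0039), np.float64(-0.0061), 0], [0, np.float64(0.0043), np.float64(-0.0058), 0], [0, np.float64(0.0046), np.float64(-0.0056), 0], [0, np.float64(0.005), np.float64(-0.0052), 0], [0, np.float64(0.0053), np.float64(-0.0049), 0], [0, np.float64(0.0056), np.float64(-0.0046), 0], [0, np.float64(0.0059), np.float64(-0.0042), 0], [0, np.float64(0.0061), np.float64(-0.0038), 0], [0, np.float64(0.0063), np.float64(-0.0034), 0], [0, np.float64(0.0065), np.float64(-0.003), 0], [0, np.float64(0.0067), np.float64(-0.0026), 0], [0, np.float64(0.0069), np.float64(-0.0022), 0], [0, np.float64(0.007), np.float64(-0.0017), 0], [0, np.float64(0.0071), np.float64(-0.0013), 0], [0, np.float64(0.0072), np.float64(-0.0008), 0], [0, np.float64(0.0072), np.float64(-0.0004), 0], [0, np.float64(0.0072), np.float64(0.0001), 0], [0, np.float64(0.0072), np.float64(0.0005), 0], [0, np.float64(0.0072), np.float64(0.001), 0], [0, np.float64(0.0071), np.float64(0.0014), 0], [0, np.float64(0.007), np.float64(0.0019), 0], [0, np.float64(0.0068), np.float64(0.0023), 0], [0, np.float64(0.0067), np.float64(0.0027), 0], [0, np.float64(0.0065), np.float64(0.0032), 0]]
```

Request:
step_arm([
  [0, 0.0013, -0.0071, 0],
  [0, 0.0018, -0.007, 0],
  [0, 0.0022, -0.0069, 0],
  [0, 0.0027, -0.0067, 0],
  [0, 0.0031, -0.0065, 0],
  [0, 0.0035, -0.0063, 0],
  [0, 0.0039, -0.0061, 0],
  [0, 0.0043, -0.0058, 0],
  [0, 0.0046, -0.0056, 0],
  [0, 0.005, -0.0052, 0],
])

```text
t: 6.03
tcp_pos: [0.4486, -0.1774, 0.2046]
ee_rot: [[-0.207, 0.978, -0.005], [0.978, 0.207, 0.002], [0.003, -0.005, -1.0]]
force: [-11.0, 0.9, 5.4]
width: 0.0068
finger_force: 29.3
```

Request:
step_arm([
  [0, 0.0038, -0.0059, 0],
  [0, 0.0056, -0.0046, 0],
  [0, 0.0059, -0.0042, 0],
  [0, 0.0061, -0.0038, 0],
  [0, 0.0063, -0.0034, 0],
  [0, 0.0065, -0.003, 0],
  [0, 0.0067, -0.0026, 0],
  [0, 0.0069, -0.0022, 0],
  [0, 0.007, -0.0017, 0],
  [0, 0.0071, -0.0013, 0],
])

```text
t: 6.87
tcp_pos: [0.5124, -0.1643, 0.2373]
ee_rot: [[-0.208, 0.978, 0.001], [0.978, 0.208, 0.0], [0.0, 0.001, -1.0]]
force: [-3.5, 0.6, 4.0]
width: 0.0064
finger_force: 30.3
```

Request:
step_arm([
  [0, 0.0072, -0.0008, 0],
  [0, 0.0072, -0.0004, 0],
  [0, 0.0072, 0.0001, 0],
  [0, 0.0072, 0.0005, 0],
  [0, 0.0072, 0.001, 0],
  [0, 0.0071, 0.0014, 0],
  [0, 0.007, 0.0019, 0],
  [0, 0.0068, 0.0023, 0],
  [0, 0.0067, 0.0027, 0],
  [0, 0.0065, 0.0032, 0],
])

```text
t: 7.7
tcp_pos: [0.5805, -0.1504, 0.2239]
ee_rot: [[-0.207, 0.978, 0.0], [0.978, 0.207, -0.0], [-0.0, -0.0, -1.0]]
force: [-2.6, 0.7, 2.2]
width: 0.0067
finger_force: 30.6
```

Request:
step_arm([
  [0, 0, 0, 0],
  [0, 0, 0, 0],
  [0, 0, 0, 0],
  [0, 0, 0, 0],
  [0, 0, 0, 0],
  [0, 0, 0, 0],
  [0, 0, 0, 0],
  [0, 0, 0, 0],
  [0, 0, 0, 0],
  [0, 0, 0, 0],
], fingers=0.032)

```text
t: 8.53
tcp_pos: [0.5799, -0.1503, 0.2244]
ee_rot: [[-0.207, 0.978, 0.0], [0.978, 0.207, 0.0], [0.0, 0.0, -1.0]]
force: [0.7, -0.2, -0.3]
width: 0.0318
finger_force: 0.0
```

```bash
python3 - <<'E'
from h import *
grab('scene','s2');a=load('s2');o=cv2.resize(a['img'][190:320,200:330],None,fx=4,fy=4,interpolation=2);cv2.imwrite('pics/c2.png',o[:,:,::-1])
s=r.state();print(s['t'],s['tcp_pos'],s['width'],s['force'])
E
```

```text
8.5833 [ 0.57985203 -0.15022965  0.22435785] 0.031926942102542724 [-0.42190931 -0.30445966  0.38650776]
```

View pics/c2.png

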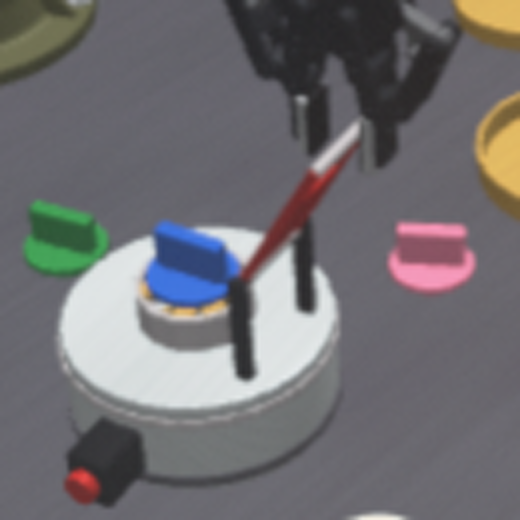

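The crop shows the tab leaning well past upright, about 2 rad, with the bar free between the fingers. The cap is seated. Next I'll lift off and go to look at the cap.

Request:
step_arm([
  [0, 0, -0.008, 0],
  [0, 0, -0.01, 0],
  [0, 0, -0.012, 0],
  [0, 0, -0.012, 0],
  [0, 0, -0.012, 0],
  [0, 0, -0.012, 0],
  [0, 0, -0.012, 0],
  [0, 0, -0.012, 0],
  [0, 0, 0, 0],
  [0, 0, 0, 0],
])

```text
t: 9.42
tcp_pos: [0.5802, -0.1505, 0.3151]
ee_rot: [[-0.207, 0.978, 0.001], [0.978, 0.207, -0.0], [-0.0, 0.001, -1.0]]
force: [-0.8, -0.6, -0.2]
width: 0.0322
finger_force: 0.0
```

Request:
step_arm([
  [-0.0005, -0.0137, 0, 0],
  [-0.0005, -0.0137, 0, 0],
  [-0.0005, -0.0137, 0, 0],
  [-0.0005, -0.0137, 0, 0],
  [-0.0005, -0.0137, 0, 0],
  [-0.0005, -0.0137, 0, 0],
  [-0.0005, -0.0137, 0, 0],
  [-0.0005, -0.0137, 0, 0],
  [0, 0, 0, 0],
  [0, 0, 0, 0],
], fingers=0.05)

```text
t: 10.25
tcp_pos: [0.4731, -0.1768, 0.314]
ee_rot: [[-0.207, 0.978, 0.0], [0.978, 0.207, 0.001], [0.001, 0.001, -1.0]]
force: [-0.4, 0.2, -0.9]
width: 0.05
finger_force: 0.0
```

```bash
python3 - <<'E'
from h import *
grab('wrist','w3');print(load('w3')['p'])
E
```

```text
[ 0.47312601 -0.17680711  0.31395824]
```

Request:
step_arm([
  [0, 0, 0.015, 0],
  [0, 0, 0.015, 0],
  [0, 0, 0.015, 0],
  [0, 0, 0.015, 0],
  [0, 0, 0.015, 0],
  [0, 0, 0.015, 0],
  [0, 0, 0.01, 0],
  [0, 0, 0, 0],
  [0, 0, 0, 0],
  [0, 0, 0, 0],
])

```text
t: 11.13
tcp_pos: [0.4741, -0.177, 0.215]
ee_rot: [[-0.207, 0.978, 0.001], [0.978, 0.207, -0.001], [-0.001, 0.001, -1.0]]
force: [-0.1, 0.1, -0.4]
width: 0.05
finger_force: 0.0
```

```bash
python3 - <<'E'
from h import *
np.set_printoptions(precision=4,suppress=True)
grab('wrist','w4')
for n in('w3','w4'):
    d=load(n);h=cv2.cvtColor(d['img'],cv2.COLOR_RGB2HSV);m=cv2.inRange(h,(100,120,60),(130,255,255))
    c=max(cv2.findContours(m,0,2)[0],key=cv2.contourArea);print(d['p'],cv2.boundingRect(c),cv2.contourArea(c))
a=np.hstack([load(n)['img'][150:400,200:450] for n in('w3','w4')]);cv2.imwrite('pics/c4.png',cv2.resize(a,None,fx=1.6,fy=1.6,interpolation=2)[:,:,::-1])
E
```

```text
[ 0.4731 -0.1768  0.314 ] (289, 173, 66, 66) 3251.5
[ 0.4741 -0.177   0.215 ] (276, 193, 89, 87) 5943.0
```

View pics/c4.png

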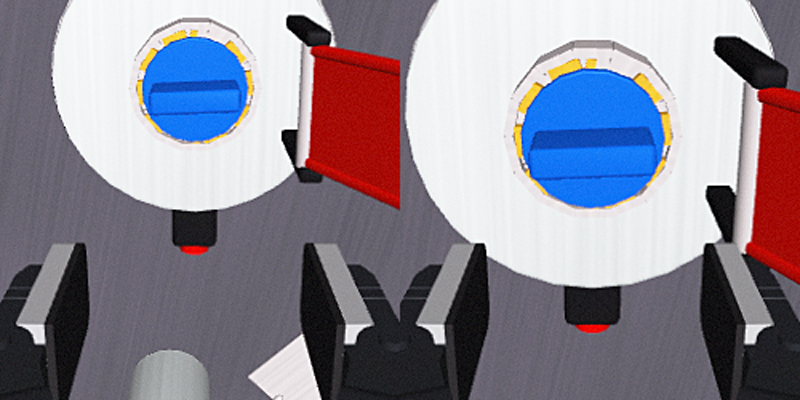

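```bash
python3 - <<'E'
from h import *
np.set_printoptions(precision=4,suppress=True)
L=[]
for n in('w3','w4'):
    d=load(n);h=cv2.cvtColor(d['img'],cv2.COLOR_RGB2HSV);m=cv2.inRange(h,(100,120,60),(130,255,255))
    c=max(cv2.findContours(m,0,2)[0],key=cv2.contourArea);e=cv2.fitEllipse(cv2.convexHull(c));print('disc',e,onz(d,*e[0],.103))
    # wing: darker than disc blue
    x,y,w,hh=cv2.boundingRect(c);V=cv2.GaussianBlur(h[:,:,2],(3,3),0)
    vals=V[m>0];print(np.percentile(vals,[5,20,35,50,70,90]))
    k=((V<(np.percentile(vals,90)-12))&(cv2.erode(m,np.ones((5,5)))>0)).astype(np.uint8)
    k=cv2.morphologyEx(k,cv2.MORPH_OPEN,np.ones((5,5)))
    c=max(cv2.findContours(k,0,2)[0],key=cv2.contourArea);print('wing',cv2.minAreaRect(c))
u=[(load('w3'),321.9,213.75),(load('w4'),320,251.3)];print(tri(*u))
d=load('w4');f=lambda x,y:(200+(x-400)/1.6,150+y/1.6)
for a,b in(((529,150),(656,145)),((527,180),(655,177))):
    A=onz(d,*f(*a),.131);B=onz(d,*f(*b),.131);v=B-A;print(A,B,np.linalg.norm(v),np.degrees(np.arctan2(v[1],v[0])))
E
```

```text
disc ((321.36859130859375, 205.33404541015625), (64.88812255859375, 65.32598114013672), 78.01060485839844) [ 0.4721 -0.1782  0.103 ]
[185. 235. 246. 247. 247. 249.]
wing ((320.97052001953125, 203.2928924560547), (7.243714332580566, 54.20296859741211), 87.61405944824219)
disc ((319.9769287109375, 235.8737335205078), (86.70665740966797, 89.2208480834961), 80.26874542236328) [ 0.4721 -0.1778  0.103 ]
[181. 225. 245. 246. 246. 247.]
wing ((319.8514099121094, 235.78591918945312), (12.829740524291992, 76.21906280517578), 87.70938873291016)
(array([ 0.4727, -0.1798,  0.1282]), [np.float64(0.1), np.float64(0.1)])
[ 0.4495 -0.1791  0.131 ] [ 0.4934 -0.1679  0.131 ] 0.045305767697652446 14.310160618913155
[ 0.4508 -0.1904  0.131 ] [ 0.4959 -0.1797  0.131 ] 0.04630722292471706 13.377919378456653
```

Request:
step_arm([
  [0, 0, 0, 6.3],
  [0, 0, 0, 6.3],
  [0, 0, 0, 6.3],
  [0, 0, 0, 6.3],
  [0, 0, 0, 6.3],
  [0, 0, 0, 6.3],
  [0, 0, 0, 6.3],
  [0, 0, 0, 6.3],
  [0, 0, 0, 6.3],
  [0, 0, 0, 6.3],
], fingers=0.036)

```text
t: 12.02
tcp_pos: [0.4741, -0.177, 0.2154]
ee_rot: [[0.781, 0.625, 0.002], [0.625, -0.781, 0.0], [0.002, 0.001, -1.0]]
force: [-0.7, 0.2, 0.1]
width: 0.0359
finger_force: 0.0
```

Request:
step_arm([
  [0, 0, 0, 6.3],
  [0, 0, 0, 6.3],
  [0, 0, 0, 6.3],
  [-0.002, 0.0005, 0, 6.1],
  [0, 0, 0.012, 0],
  [0, 0, 0.012, 0],
  [0, 0, 0.012, 0],
  [0, 0, 0.012, 0],
  [0, 0, 0.012, 0],
  [0, 0, 0, 0],
])

```text
t: 12.85
tcp_pos: [0.4698, -0.1774, 0.1511]
ee_rot: [[0.97, 0.242, -0.005], [0.242, -0.97, 0.0], [-0.005, -0.002, -1.0]]
force: [-1.0, 0.7, -0.1]
width: 0.0362
finger_force: 0.0
```

```bash
python3 - <<'E'
from h import *
np.set_printoptions(precision=4,suppress=True)
s=r.state();R=s['ee_rot'];print(s['tcp_pos'],np.degrees(np.arctan2(R[1,0],R[0,0])),s['force'],s['wrist_torque'],s['joint_pos'])
grab('wrist','w5')
E
```

```text
[ 0.4698 -0.1774  0.1511] 13.994431823770665 [-1.0449  0.6701 -0.0853] [ 0.0009 -0.001  -0.0268] [-0.4642  0.07    0.8085  1.9353 -0.0535  1.1634 -0.9619]
```

View pics/w5.png

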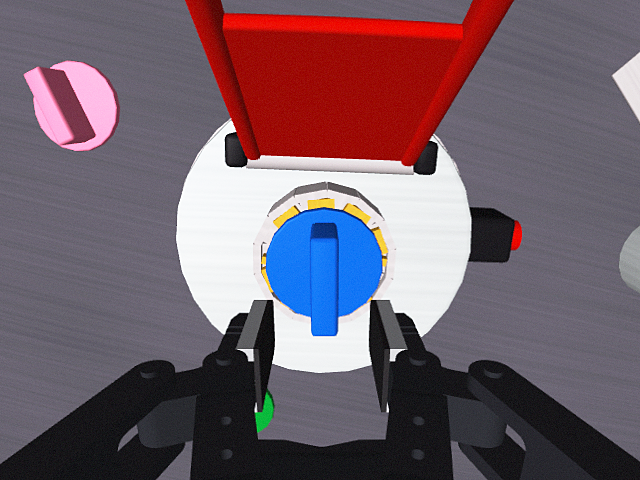

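The wing is centred between the fingers at about x=324 and aligned with them. The tab stands clear above. I'll go down and grip.

Request:
step_arm([
  [0, 0, 0.006, 0],
  [0, 0, 0.006, 0],
  [0, 0, 0.006, 0],
  [0, 0, 0.006, 0],
  [0, 0, 0.006, 0],
  [0, 0, 0.006, 0],
  [0, 0, 0.005, 0],
  [0, 0, 0.004, 0],
  [0, 0, 0, 0],
  [0, 0, 0, 0],
])

```text
t: 13.73
tcp_pos: [0.4716, -0.1781, 0.1091]
ee_rot: [[0.971, 0.241, -0.0], [0.241, -0.971, -0.0], [-0.0, -0.0, -1.0]]
force: [0.8, -0.2, 1.3]
width: 0.0358
finger_force: 0.0
```

Request:
step_arm([
  [0, 0, 0, 0],
  [0, 0, 0, 0],
  [0, 0, 0, 0],
  [0, 0, 0, 0],
  [0, 0, 0, 0],
  [0, 0, 0, 0],
  [0, 0, 0, 0],
  [0, 0, 0, 0],
  [0, 0, 0, 0],
  [0, 0, 0, 0],
], fingers=0.0, newtons=35)

```text
t: 14.57
tcp_pos: [0.472, -0.1781, 0.1095]
ee_rot: [[0.97, 0.241, 0.001], [0.241, -0.97, 0.0], [0.001, 0.0, -1.0]]
force: [0.7, 0.4, 5.0]
width: 0.0112
finger_force: 39.8
```

```bash
cat > st.py <<'E'
from h import *
np.set_printoptions(precision=4,suppress=True)
s=r.state();R=s['ee_rot'];print(s['t'],s['tcp_pos'],np.degrees(np.arctan2(R[1,0],R[0,0])),s['force'],s['wrist_torque'],s['width'],s['joint_pos'])
E
python3 st.py
```

```text
14.5667 [ 0.472  -0.1781  0.1095] 13.952173160516088 [0.7467 0.3815 4.9759] [ 0.0258  0.0788 -0.0373] 0.011184084686060088 [-0.4446  0.132   0.8083  1.9791 -0.1088  1.0728 -0.9158]
```

Request:
step_arm([
  [0, 0, 0, -2.3],
  [0, 0, 0, -2.3],
  [0, 0, 0, -2.3],
  [0, 0, 0, -2.3],
  [0, 0, 0, -2.3],
  [0, 0, 0, -2.3],
  [0, 0, 0, -2.3],
  [0, 0, 0, -2.3],
  [0, 0, 0, -2.3],
  [0, 0, 0, -2.3],
])

```text
t: 15.4
tcp_pos: [0.4722, -0.1783, 0.1096]
ee_rot: [[0.798, 0.603, 0.001], [0.603, -0.798, -0.0], [0.001, 0.001, -1.0]]
force: [0.6, -0.1, 3.9]
width: 0.011
finger_force: 39.9
```

```bash
python3 st.py
```

```text
15.4 [ 0.4722 -0.1783  0.1096] 37.0640136949563 [ 0.602  -0.1328  3.9488] [-0.0471 -0.0102 -0.0481] 0.011048461484894674 [-0.4101  0.1284  0.7702  1.9781 -0.1017  1.0721 -0.5193]
```

Request:
step_arm([
  [0, 0, 0, -0.8],
  [0, 0, 0, -0.8],
  [0, 0, 0, -0.8],
  [0, 0, 0, -0.8],
  [0, 0, 0, -0.8],
  [0, 0, 0, -0.8],
  [0, 0, 0, -0.8],
  [0, 0, 0, -0.8],
  [0, 0, 0, 0],
  [0, 0, 0, 0],
])

```text
t: 16.23
tcp_pos: [0.4718, -0.1781, 0.1094]
ee_rot: [[0.727, 0.687, 0.0], [0.687, -0.727, -0.0], [0.0, 0.0, -1.0]]
force: [1.1, -0.4, 4.2]
width: 0.0114
finger_force: 39.9
```

```bash
python3 st.py
```

```text
16.2333 [ 0.4718 -0.1781  0.1094] 43.35873098581925 [ 1.0872 -0.4355  4.1862] [-0.1807 -0.2631  0.02  ] 0.011362461771399539 [-0.401   0.1275  0.76    1.9783 -0.1     1.0724 -0.4112]
```

Request:
step_arm([
  [0, 0, 0, -0.8],
  [0, 0, 0, -0.8],
  [0, 0, 0, -0.8],
  [0, 0, 0, -0.8],
  [0, 0, 0, -0.8],
  [0, 0, 0, -0.8],
  [0, 0, 0, -0.8],
  [0, 0, 0, -0.8],
  [0, 0, 0, 0],
  [0, 0, 0, 0],
])

```text
t: 17.07
tcp_pos: [0.4716, -0.1779, 0.1092]
ee_rot: [[0.646, 0.763, -0.0], [0.763, -0.646, 0.0], [-0.0, -0.0, -1.0]]
force: [0.5, 0.5, 4.2]
width: 0.0113
finger_force: 39.9
```

```bash
python3 st.py
```

```text
17.0667 [ 0.4716 -0.1779  0.1092] 49.76639981254087 [0.5409 0.5409 4.189 ] [-0.026   0.0231  0.0162] 0.011328083543628971 [-0.392   0.1267  0.75    1.9783 -0.0983  1.0727 -0.3012]
```

Request:
step_arm([
  [0, 0, 0, -0.7],
  [0, 0, 0, -0.7],
  [0, 0, 0, -0.7],
  [0, 0, 0, -0.7],
  [0, 0, 0, -0.7],
  [0, 0, 0, -0.7],
  [0, 0, 0, -0.7],
  [0, 0, 0, -0.7],
  [0, 0, 0, -0.7],
  [0, 0, 0, -0.7],
])

```text
t: 17.9
tcp_pos: [0.4717, -0.178, 0.1093]
ee_rot: [[0.547, 0.837, 0.0], [0.837, -0.547, 0.0], [0.0, 0.0, -1.0]]
force: [-0.2, -0.0, 5.3]
width: 0.0108
finger_force: 39.9
```

```bash
python3 st.py
```

```text
17.9 [ 0.4717 -0.178   0.1093] 56.8242446303927 [-0.2327 -0.0119  5.2793] [-0.0455  0.0384 -0.059 ] 0.010822369890211937 [-0.3821  0.1258  0.7392  1.9779 -0.0965  1.0724 -0.1797]
```

Request:
step_arm([
  [0, 0, 0, -0.7],
  [0, 0, 0, -0.7],
  [0, 0, 0, -0.7],
  [0, 0, 0, -0.7],
  [0, 0, 0, -0.7],
  [0, 0, 0, -0.7],
  [0, 0, 0, -0.7],
  [0, 0, 0, -0.7],
  [0, 0, 0, -0.7],
  [0, 0, 0, -0.7],
])

```text
t: 18.73
tcp_pos: [0.4718, -0.178, 0.1093]
ee_rot: [[0.441, 0.897, 0.0], [0.897, -0.441, 0.0], [0.0, 0.0, -1.0]]
force: [-0.3, -0.2, 3.3]
width: 0.0108
finger_force: 39.9
```

```bash
python3 st.py
```

```text
18.7333 [ 0.4718 -0.178   0.1093] 63.8232052986912 [-0.334  -0.1539  3.3   ] [-0.1114  0.0179 -0.0763] 0.010823090025363528 [-0.3724  0.125   0.7285  1.9776 -0.0947  1.0723 -0.0592]
```

Request:
step_arm([
  [0, 0, 0, -0.7],
  [0, 0, 0, -0.7],
  [0, 0, 0, -0.7],
  [0, 0, 0, -0.7],
  [0, 0, 0, -0.7],
  [0, 0, 0, -0.7],
  [0, 0, 0, -0.7],
  [0, 0, 0, -0.7],
  [0, 0, 0, -0.7],
  [0, 0, 0, -0.7],
])

```text
t: 19.57
tcp_pos: [0.4717, -0.1781, 0.1093]
ee_rot: [[0.329, 0.945, 0.0], [0.945, -0.329, 0.0], [0.0, 0.0, -1.0]]
force: [-0.4, 0.4, 4.8]
width: 0.0111
finger_force: 39.9
```

```bash
python3 st.py
```

```text
19.5667 [ 0.4717 -0.1781  0.1093] 70.82213380314218 [-0.3869  0.4485  4.7672] [-0.0441 -0.1016 -0.0393] 0.011061406577001855 [-0.3629  0.1242  0.7181  1.9774 -0.093   1.0723  0.0612]
```

Request:
step_arm([
  [0, 0, 0, -0.7],
  [0, 0, 0, -0.7],
  [0, 0, 0, -0.7],
  [0, 0, 0, -0.7],
  [0, 0, 0, -0.7],
  [0, 0, 0, -0.7],
  [0, 0, 0, -0.7],
  [0, 0, 0, -0.7],
  [0, 0, 0, -0.7],
  [0, 0, 0, -0.7],
])

```text
t: 20.4
tcp_pos: [0.4717, -0.178, 0.1093]
ee_rot: [[0.211, 0.978, 0.0], [0.978, -0.211, 0.0], [0.0, 0.0, -1.0]]
force: [-0.3, 0.2, 4.5]
width: 0.0109
finger_force: 39.9
```

```bash
python3 st.py
```

```text
20.4 [ 0.4717 -0.178   0.1093] 77.82406254720799 [-0.3358  0.2302  4.5258] [-0.0594 -0.0051 -0.0394] 0.010905205617744359 [-0.3535  0.1234  0.7078  1.9771 -0.0913  1.0722  0.1818]
```

Request:
step_arm([
  [0, 0, 0, -0.7],
  [0, 0, 0, -0.7],
  [0, 0, 0, -0.7],
  [0, 0, 0, -0.7],
  [0, 0, 0, -0.7],
  [0, 0, 0, -0.7],
  [0, 0, 0, -0.7],
  [0, 0, 0, -0.7],
  [0, 0, 0, -0.7],
  [0, 0, 0, -0.7],
])

```text
t: 21.23
tcp_pos: [0.4718, -0.178, 0.1093]
ee_rot: [[0.09, 0.996, 0.0], [0.996, -0.09, 0.0], [0.0, 0.0, -1.0]]
force: [0.4, 0.1, 3.5]
width: 0.0116
finger_force: 39.9
```

```bash
python3 st.py
```

```text
21.2333 [ 0.4718 -0.178   0.1093] 84.82947017489491 [0.4287 0.1343 3.5109] [-0.0854 -0.0245 -0.032 ] 0.011599132619486977 [-0.3443  0.1227  0.6976  1.9769 -0.0897  1.0721  0.3024]
```

Request:
step_arm([
  [0, 0, 0, -0.6],
  [0, 0, 0, -0.6],
  [0, 0, 0, -0.6],
  [0, 0, 0, -0.6],
  [0, 0, 0, -0.6],
  [0, 0, 0, -0.6],
  [0, 0, 0, -0.6],
  [0, 0, 0, -0.6],
  [0, 0, 0, -0.6],
  [0, 0, 0, -0.6],
])

```text
t: 22.07
tcp_pos: [0.4729, -0.1777, 0.1095]
ee_rot: [[-0.014, 1.0, 0.002], [1.0, 0.014, -0.0], [-0.0, 0.002, -1.0]]
force: [5.9, 0.4, 0.0]
width: 0.011
finger_force: 39.4
```

```bash
python3 st.py
```

```text
22.0667 [ 0.4729 -0.1777  0.1095] 90.82401832811492 [5.9211 0.3666 0.0077] [ 0.0672 -1.3422 -0.1883] 0.01096618742204676 [-0.3366  0.1222  0.6886  1.9761 -0.0893  1.0703  0.4054]
```

Request:
step_arm([
  [0, 0, 0, -0.3],
  [0, 0, 0, -0.3],
  [0, 0, 0, -0.3],
  [0, 0, 0, -0.3],
  [0, 0, 0, -0.3],
  [0, 0, 0, 0],
  [0, 0, 0, 0],
  [0, 0, 0, 0],
  [0, 0, 0, 0],
  [0, 0, 0, 0],
])

```text
t: 22.9
tcp_pos: [0.4733, -0.1776, 0.1096]
ee_rot: [[-0.04, 0.999, 0.003], [0.999, 0.04, -0.0], [-0.0, 0.003, -1.0]]
force: [5.8, 1.2, -0.9]
width: 0.011
finger_force: 39.3
```

```bash
python3 st.py
```

```text
22.9 [ 0.4733 -0.1776  0.1096] 92.29239460221514 [ 5.8395  1.2236 -0.8661] [ 0.042  -1.5685 -0.2469] 0.010993288948797416 [-0.3349  0.1221  0.6863  1.9759 -0.0894  1.0696  0.4306]
```

Request:
step_arm([
  [0, 0, 0, -0.4],
  [0, 0, 0, -0.4],
  [0, 0, 0, -0.4],
  [0, 0, 0, -0.4],
  [0, 0, 0, -0.4],
  [0, 0, 0, 0],
  [0, 0, 0, 0],
  [0, 0, 0, 0],
  [0, 0, 0, 0],
  [0, 0, 0, 0],
])

```text
t: 23.73
tcp_pos: [0.4734, -0.1776, 0.1096]
ee_rot: [[-0.073, 0.997, 0.004], [0.997, 0.073, 0.0], [0.0, 0.004, -1.0]]
force: [6.9, 1.0, -1.1]
width: 0.0113
finger_force: 40.7
```

```bash
python3 st.py; python3 - <<'E'
from h import *
grab('wrist','w6')
E
```

```text
23.7333 [ 0.4734 -0.1776  0.1096] 94.20225879288598 [ 6.9429  1.0204 -1.0506] [ 0.1536 -1.5858 -0.7013] 0.011314423211302816 [-0.3321  0.122   0.6837  1.9758 -0.0897  1.0695  0.4642]
```

View pics/w6.png

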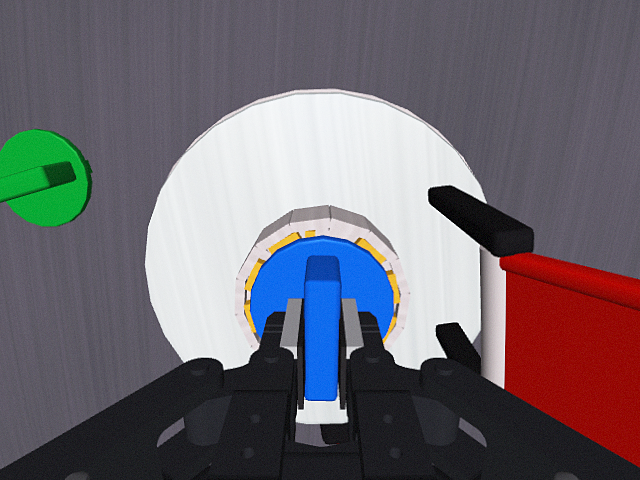

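The wrist picture shows the wing square between the pads, pointing along the image columns. The moment has jumped to 0.7 N m, so this is the stop, 80 degrees from the start. I'll ease back slightly and lift gently.

Request:
step_arm([
  [0, 0.0005, 0, 0.8],
  [0, 0.0005, 0, 0.8],
  [0, 0, 0, 0],
  [0, 0, 0, 0],
  [0, 0, -0.001, 0],
  [0, 0, -0.001, 0],
  [0, 0, -0.001, 0],
  [0, 0, -0.001, 0],
  [0, 0, 0, 0],
  [0, 0, 0, 0],
])

```text
t: 24.62
tcp_pos: [0.4734, -0.1777, 0.1129]
ee_rot: [[-0.047, 0.999, 0.001], [0.999, 0.047, -0.0], [-0.0, 0.001, -1.0]]
force: [6.8, 0.5, -2.4]
width: 0.0112
finger_force: 39.1
```

```bash
python3 st.py
```

```text
24.6167 [ 0.4734 -0.1777  0.1129] 92.68128148282331 [ 6.7699  0.5172 -2.4198] [ 0.1662 -1.6104 -0.378 ] 0.011156481629737224 [-0.3355  0.1191  0.686   1.9709 -0.0861  1.0785  0.4346]
```

Request:
step_arm([
  [0, 0.001, 0, 0.5],
  [0, 0.001, 0, 0.5],
  [0, 0, 0, 0],
  [0, 0, -0.001, 0],
  [0, 0, -0.001, 0],
  [0, 0, -0.001, 0],
  [0, 0, -0.001, 0],
  [0, 0, -0.001, 0],
  [0, 0, 0, 0],
  [0, 0, 0, 0],
])

```text
t: 25.45
tcp_pos: [0.4741, -0.178, 0.1182]
ee_rot: [[-0.029, 1.0, -0.001], [1.0, 0.029, 0.0], [0.0, -0.001, -1.0]]
force: [-1.3, 0.4, -1.2]
width: 0.0112
finger_force: 39.2
```

```bash
python3 st.py
```

```text
25.45 [ 0.4741 -0.178   0.1182] 91.64642275340417 [-1.2775  0.4121 -1.1906] [-0.0589  0.3258 -0.0018] 0.011172639426558207 [-0.3379  0.1164  0.688   1.9618 -0.0829  1.0923  0.4139]
```

Request:
step_arm([
  [0, 0, -0.005, 0],
  [0, 0, -0.008, 0],
  [0, 0, -0.01, 0],
  [0, 0, -0.012, 0],
  [0, 0, -0.012, 0],
  [0, 0, -0.012, 0],
  [0, 0, -0.012, 0],
  [0, 0, -0.012, 0],
  [0, 0, -0.01, 0],
  [0, 0, -0.005, 0],
])

```text
t: 26.28
tcp_pos: [0.4755, -0.1781, 0.2183]
ee_rot: [[-0.029, 1.0, 0.002], [1.0, 0.029, -0.0], [-0.0, 0.002, -1.0]]
force: [0.1, 0.2, -1.5]
width: 0.0112
finger_force: 39.2
```

```bash
python3 st.py
```

```text
26.2833 [ 0.4755 -0.1781  0.2183] 91.65712926312469 [ 0.0699  0.1971 -1.5297] [-0.0364 -0.0459  0.0454] 0.011175172316897054 [-0.3641  0.0076  0.6806  1.8395 -0.0057  1.2939  0.347 ]
```

Request:
step_arm([
  [0.01, 0.001, 0, 0],
  [0.015, 0.002, 0, 0],
  [0.02, 0.003, 0, 0],
  [0.025, 0.004, 0, 0],
  [0.025, 0.004, 0, 0],
  [0.025, 0.004, 0, 0],
  [0.025, 0.004, 0, 0],
  [0.025, 0.004, 0, 0],
  [0.025, 0.004, 0, 0],
  [0.025, 0.004, 0, 0],
])

```text
t: 27.12
tcp_pos: [0.5016, 0.0451, 0.2156]
ee_rot: [[-0.03, 1.0, -0.001], [1.0, 0.03, 0.0], [0.0, -0.001, -1.0]]
force: [0.7, -0.3, 0.2]
width: 0.0114
finger_force: 39.2
```

Request:
step_arm([
  [0.025, 0.004, 0, 0],
  [0.025, 0.004, 0, 0],
  [0.025, 0.004, 0, 0],
  [0.02, 0.003, 0, 0],
  [0.015, 0.003, 0, 0],
  [0.01, 0.002, 0, 0],
  [0, 0, 0, 0],
  [0, 0, 0, 0],
  [0, 0, 0, 0],
  [0, 0, 0, 0],
])

```text
t: 27.95
tcp_pos: [0.5191, 0.1618, 0.2164]
ee_rot: [[-0.026, 1.0, 0.0], [1.0, 0.026, -0.0], [-0.0, 0.0, -1.0]]
force: [0.5, -0.7, -0.7]
width: 0.011
finger_force: 39.2
```

```bash
python3 st.py; python3 - <<'E'
from h import *
grab('wrist','w7');d=load('w7');h=cv2.cvtColor(d['img'],cv2.COLOR_RGB2HSV);m=cv2.inRange(h,(12,80,80),(32,255,255))
print((m>0).sum(),proj(d,(.514,.163,.004)),proj(d,(.514,.243,.024)))
E
```

```text
27.95 [0.5191 0.1618 0.2164] 91.50971194748124 [ 0.5027 -0.709  -0.6765] [-0.0662 -0.0144 -0.0078] 0.011028948044182807 [-0.6884  0.101   0.3621  1.7507 -0.0368  1.2966 -0.2916]
40800 (np.float64(316.86386986033085), np.float64(201.51424540533182)) (np.float64(319.03662517883197), np.float64(104.78592026661701))
```

View pics/w7.png

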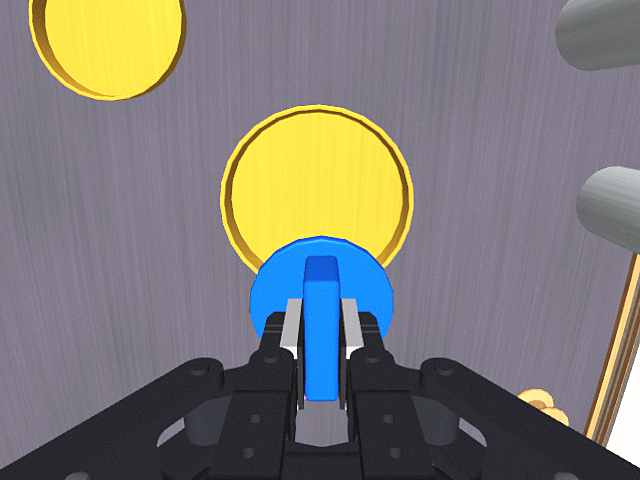

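The pan is centred at about (317,200), where predicted, and the cap is level in the grip. I'll lower it.

Request:
step_arm([
  [0, 0, 0.01, 0],
  [0, 0, 0.018, 0],
  [0, 0, 0.02, 0],
  [0, 0, 0.02, 0],
  [0, 0, 0.02, 0],
  [0, 0, 0.02, 0],
  [0, 0, 0.02, 0],
  [0, 0, 0.02, 0],
  [0, 0, 0.018, 0],
  [0, 0, 0.01, 0],
])

```text
t: 28.83
tcp_pos: [0.5172, 0.1624, 0.0376]
ee_rot: [[-0.028, 1.0, -0.003], [1.0, 0.028, -0.002], [-0.002, -0.003, -1.0]]
force: [-0.9, -0.7, -1.2]
width: 0.0115
finger_force: 39.2
```

Request:
step_arm([
  [0, 0, 0.002, 0],
  [0, 0, 0.001, 0],
  [0, 0, 0.001, 0],
  [0, 0, 0.001, 0],
  [0, 0, 0.001, 0],
  [0, 0, 0.001, 0],
  [0, 0, 0.001, 0],
  [0, 0, 0, 0],
  [0, 0, 0, 0],
  [0, 0, 0, 0],
])

```text
t: 29.67
tcp_pos: [0.5189, 0.1636, 0.0324]
ee_rot: [[-0.029, 1.0, 0.0], [1.0, 0.029, 0.0], [0.0, 0.0, -1.0]]
force: [0.6, -0.1, -0.8]
width: 0.0111
finger_force: 39.2
```

```bash
python3 st.py
```

```text
29.6667 [0.5189 0.1636 0.0324] 91.65434622354019 [ 0.584  -0.1215 -0.8395] [ 0.0313 -0.0297  0.0565] 0.011146329716375416 [-0.6581  0.2938  0.345   1.9359 -0.1224  0.9317 -0.2247]
```

Request:
step_arm([
  [0, 0, 0.0008, 0],
  [0, 0, 0.0008, 0],
  [0, 0, 0.0008, 0],
  [0, 0, 0.0008, 0],
  [0, 0, 0.0008, 0],
  [0, 0, 0, 0],
  [0, 0, 0, 0],
  [0, 0, 0, 0],
  [0, 0, 0, 0],
  [0, 0, 0, 0],
])

```text
t: 30.5
tcp_pos: [0.5189, 0.1635, 0.0284]
ee_rot: [[-0.029, 1.0, 0.0], [1.0, 0.029, 0.0], [0.0, 0.0, -1.0]]
force: [-0.3, -0.1, -1.7]
width: 0.0112
finger_force: 39.2
```

```bash
python3 st.py
```

```text
30.5 [0.5189 0.1635 0.0284] 91.6521806500104 [-0.295  -0.0644 -1.6792] [-0.0121  0.0421  0.0311] 0.011220195791429391 [-0.6569  0.2996  0.344   1.9384 -0.1251  0.9238 -0.2226]
```

Request:
step_arm([
  [0, 0, 0.0006, 0],
  [0, 0, 0.0006, 0],
  [0, 0, 0.0006, 0],
  [0, 0, 0.0006, 0],
  [0, 0, 0.0006, 0],
  [0, 0, 0, 0],
  [0, 0, 0, 0],
  [0, 0, 0, 0],
  [0, 0, 0, 0],
  [0, 0, 0, 0],
])

```text
t: 31.33
tcp_pos: [0.5192, 0.1636, 0.0277]
ee_rot: [[-0.029, 1.0, -0.0], [1.0, 0.029, 0.001], [0.001, -0.0, -1.0]]
force: [-5.9, -1.7, 16.8]
width: 0.0113
finger_force: 41.7
```

```bash
python3 st.py
```

```text
31.3333 [0.5192 0.1636 0.0277] 91.64773714161443 [-5.8863 -1.7434 16.7949] [-0.4061  1.3791  0.0321] 0.011349106409568994 [-0.656   0.3011  0.3438  1.9382 -0.1269  0.9228 -0.221 ]
```

The cap is on the floor, with 17 N of contact force. I'll relieve it, open the fingers and withdraw.

Request:
step_arm([
  [0, 0, -0.001, 0],
  [0, 0, -0.001, 0],
  [0, 0, 0, 0],
  [0, 0, 0, 0],
  [0, 0, 0, 0],
  [0, 0, 0, 0],
  [0, 0, 0, 0],
  [0, 0, 0, 0],
  [0, 0, 0, 0],
  [0, 0, 0, 0],
])

```text
t: 32.17
tcp_pos: [0.5192, 0.1637, 0.0277]
ee_rot: [[-0.029, 1.0, 0.0], [1.0, 0.029, 0.0], [0.0, 0.0, -1.0]]
force: [-1.4, 0.0, 6.5]
width: 0.0114
finger_force: 40.1
```

Request:
step_arm([
  [0, 0, 0, 0],
  [0, 0, 0, 0],
  [0, 0, 0, 0],
  [0, 0, 0, 0],
  [0, 0, 0, 0],
  [0, 0, 0, 0],
  [0, 0, 0, 0],
  [0, 0, 0, 0],
  [0, 0, 0, 0],
  [0, 0, 0, 0],
], fingers=0.036)

```text
t: 33.0
tcp_pos: [0.5189, 0.1635, 0.0274]
ee_rot: [[-0.029, 1.0, 0.0], [1.0, 0.029, 0.0], [0.0, 0.0, -1.0]]
force: [0.1, 0.1, 0.1]
width: 0.0358
finger_force: 0.0
```

Request:
step_arm([
  [0, 0, -0.005, 0],
  [0, 0, -0.01, 0],
  [0, 0, -0.015, 0],
  [0, 0, -0.02, 0],
  [0, 0, -0.02, 0],
  [0, 0, -0.02, 0],
  [0, 0, -0.02, 0],
  [0, 0, -0.015, 0],
  [0, 0, -0.01, 0],
  [0, 0, 0, 0],
])

```text
t: 33.83
tcp_pos: [0.5205, 0.164, 0.1655]
ee_rot: [[-0.029, 1.0, 0.005], [1.0, 0.029, 0.002], [0.002, 0.005, -1.0]]
force: [0.4, -0.2, 0.1]
width: 0.0362
finger_force: 0.0
```

```bash
python3 st.py; python3 - <<'E'
from h import *
grab('scene','s8');a=load('s8');cv2.imwrite('pics/c8.png',cv2.resize(a['img'][150:320,190:400],None,fx=3.4,fy=3.4,interpolation=2)[:,:,::-1])
E
```

```text
33.8333 [0.5205 0.164  0.1655] 91.64690706860527 [ 0.4298 -0.2443  0.1099] [-0.0245 -0.0099 -0.0061] 0.03618469791993268 [-0.6857  0.1395  0.3622  1.8156 -0.0539  1.1907 -0.2782]
```

View pics/c8.png

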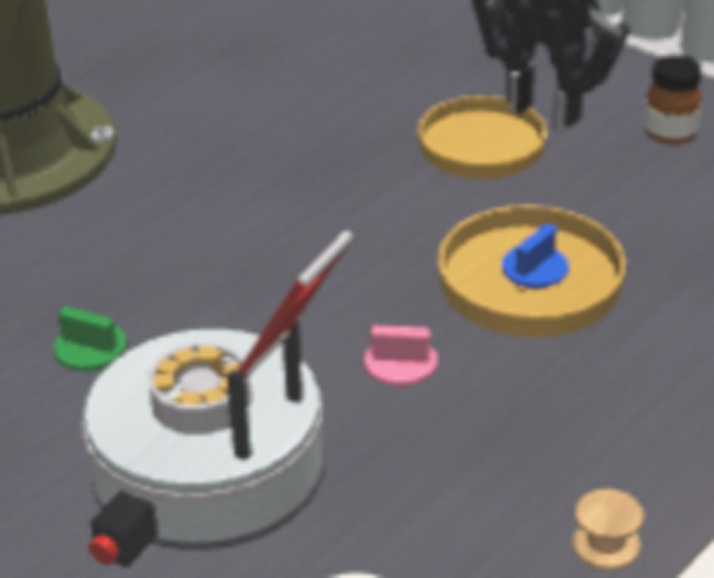

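The cap stands upright in the middle of the larger brass pan, at crop (536,260). The tab is still back, and the gripper is clear.

```bash
python3 -c "
from station import r
print(r.job_done())"
```

```text
the job is handed in; nothing more can be done
None
```

I swung the tab back to about 2 rad, turned the cap to its stop (about 80°), lifted it out, set it upright in the larger brass pan, and handed the job in; no verdict came back.

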